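# Set the test pressure and lock the regulator

### The job

On the pressure test stand, turn the red knob until the black needle of the master gauge stands on its red set hand, and let go of the knob. Then run the knurled brass lock ring under the knob down clockwise and nip it up by feel, firmly at about 0.6 N m and never beyond 0.9 N m, so that the needle stays on the red hand, and let go. Do not knock the gauge or move the loose parts lying around the stand.

Things in the scene. Friction and masses are not known exactly. Their poses are not given: they have to be found in the camera images.
- test_stand: Fixed stand: grey base plate 150 x 320 x 10 mm; origin at the middle of its underside. On its y axis: regulator at -95 mm (body 52 mm across, 50 mm high; bonnet 47 mm across up to 64 mm; lock ring; red knob, top at 113 mm; all on one upright axis), brass bayonet socket at -5 mm (34 mm across, 68 mm high), master gauge at +95 mm. Nothing else within 70 mm of the regulator's axis is higher than 40 mm.
- red_knob: Knurled red aluminium regulator knob, a round cylinder 32 mm across and 20 mm high on a 20 mm stem, a white line on its top. Origin: on its upright axis 5 mm below its underside. It turns with about 0.1 N m while the lock ring is loose, and is clamped fast once the ring is tight.
- knob_mid (a point): Centre of the red knob, on its axis at half its height (about 103 mm above the bench; knob top 10 mm above it, underside 10 mm below it). The top of the lock ring, 60 mm across, is 13 to 15 mm below it: fingertips gripping the knob must stay above that.
- knob_turn (a joint): Angle of the red knob in rad, growing clockwise seen from above. Clockwise raises the pressure: the needle turns 0.75 rad per rad of the knob.
- lock_ring: Knurled brass lock ring round the foot of the knob, 60 mm across, 12 mm high, wider than the knob. Origin: on its upright axis at its top face, about 89 mm above the bench. Screwed down (right-hand thread, 6 mm a turn: clockwise seen from above tightens) its lip clamps the knob's flange and locks the knob. It is self-locking and stays where it is left.
- ring_mid (a point): Centre of the lock ring, on its axis at half its height (about 83 mm above the bench). The knob's top is about 30 mm above it and must pass between the fingers. Below the ring there is free room for fingers beside the bonnet, down to the base plate outside a radius of 26 mm.
- ring_turn (a joint): Angle of the lock ring in rad, growing clockwise seen from above, as it is tightened. It starts loose and runs with about 0.03 N m for 0.4 to 2 rad (how far differs each time and cannot be seen) until it meets the flange; then the torque climbs by some 2.3 N m per rad. Tight from 0.35 N m, right at about 0.6 N m, thread damaged from about 1 N m.
- keyed_washer: Steel washer inside, under the lip of the ring.
- master_gauge: Master gauge fixed on the stand, a grey case with a steel bezel 124 mm across and about 40 mm thick, ivory dial with plain ticks, 10 degrees apart. Face up, tilted 20 degrees towards +x of the stand. Its origin is the middle of the back of the case, its z axis the way the dial faces. A glass covers the hands; they cannot be touched.
- needle (a joint): Angle of the long black needle in rad, growing clockwise seen facing the dial. It follows the red knob.
- set_hand (a joint): Angle of the red set hand (a red bar 4 mm wide on the outer dial) in rad, counted as the needle's: when both values are equal the needle stands on the red hand. It is fixed at the wanted pressure.
- needle_tip (a point): Point on the needle 50 mm from the dial's centre.
- set_tip (a point): Point on the red set hand 50 mm from the dial's centre; the needle stands on the red hand when needle_tip is here.
- gauge_head: Chrome aneroid gauge head lying face up, 62 mm across, 27 mm thick, with a stem 12 mm thick along its +x. Loose bystander. Origin: middle of its underside.
- pump_bulb: Grey plastic hand pump bulb, about 130 x 53 x 53 mm, lying along its own x, with a steel valve at its +x end. Loose bystander. Origin under its middle, on the bench.
- t_piece_1: White nylon T-piece, 44 x 28 x 12 mm, lying flat. Loose bystander. Origin: on the bench under the crossing.
- t_piece_2: A second white nylon T-piece like the first. Loose bystander.

How it is judged (in metres and radians):
On the way:
1. the needle stands on the red set hand (within 3.5 mm at 50 mm radius, 4 degrees) with the knob let go and the lock ring still loose (distance between needle_tip and set_tip below 0.0035 m and contact force between the fingers and red_knob below 0.5 N and contact force between lock_ring and keyed_washer below 5 N), for 0.3 s.
At the end, for the whole second after the job is handed in: The lock ring clamps the knob's flange with 40 to 135 N (0.35 to 1.0 N m on the ring), the needle stands on the red set hand within 3.5 mm at 50 mm radius (4 degrees), knob and ring are at rest, and the gauge head, pump and T-pieces lie within 20 mm of where they were (distance between needle_tip and set_tip below 0.0035 m and contact force between lock_ring and keyed_washer between 40 and 135 N and velocity of joint knob_turn between -0.05 and 0.05 rad/s and velocity of joint ring_turn between -0.05 and 0.05 rad/s and distance of each of gauge_head, pump_bulb, t_piece_1, t_piece_2 from where it was at the start of the episode below 0.02 m); the robot touches nothing.
It fails at once if the lock ring is overtightened: it clamps with more than 135 N (about 1.0 N m on the ring) (contact force between lock_ring and keyed_washer above 135 N).
It fails at once if the master gauge is knocked or leaned on (more than 8 N) (contact force between any of the arm, the fingers and master_gauge above 8 N).
It fails at once if a loose part beside the stand is pushed more than 20 mm (distance of any of gauge_head, pump_bulb, t_piece_1, t_piece_2 from where it was at the start of the episode above 0.02 m).
It also fails if it takes over 72 s, if anything falls off the work surface, if the arm or the gripper's body presses on something with over 40 N, if the wrist force passes 120 N, or if a joint passes its speed limit or range.

### The arm

A 6-joint arm with a two-finger parallel gripper is mounted at the origin on the work surface. World frame = base frame: x ahead of the robot, y to its left, z up, the work surface at z = 0. Lengths are in mm, angles in rad, forces in N, time in s.
With the tool pointing down it reaches from about 250 to 725 mm from the base axis. Payload 4 kg.
Tool frame: the origin (TCP) lies at the very end of the fingers, on their centre line; the grasp point (between the pads) lies robot.grasp_offset behind it (robot.grasp_offset is the distance from the TCP to the grasp point, in mm); z points along the fingers, y is the direction in which the jaws open and shut (so a half turn about z gives the same grasp; the last joint's range is limited). The gripper opens to 85 mm and grips with 20 to 120 N. Pads are 22 mm wide; open, the fingers measure 114 mm over their backs; the gripper's body (76 mm by 85 mm) begins 54 mm behind the grasp point. The pads swing forward as they close: fully open they stand 13 mm farther back than shut.
Start: joints at [-1.179, 0.241, 0.005, 1.335, 0, 1.571], TCP at [190.924, -462.112, 231.306] pointing down, gripper open.
Joint ranges: [-2.72, 2.72], [-1.05, 1.87], [-1.09, 1.28], [-1.99, 2.15], [-1.42, 1.44], [-3.14, 3.14]. Speed limits (rad/s): [2.79, 2.79, 3.14, 3.14, 3.14, 3.14].

### API

Orientations are given as [roll, pitch, yaw] about the fixed x, y, z axes, in that order (R = Rz(yaw) Ry(pitch) Rx(roll)).
In Python, from plant import robot gives the robot as it stands. The module is installed in compiled form; this text tells all that it offers.
- The arm moves only by the tool step_arm, never from a script. Its argument "plan" is a list of rows, each an object with "grip": the opening, from 0 (shut) to 1 (fully open); "xyz": the shift along the tool's x, y, z in m, a list of three; "spin": the turn about the tool's z in degrees. A call has 1 to 8 rows; each row is the pose to reach, as a shift and turn from the pose commanded when the call began, along the tool's axes at that moment; what a row does not reach only later rows make up. A row lasts 1/10 s, in which the tool goes at most 50 mm and 8.59 degrees, less where a joint would pass 70% of its speed; a pose out of reach is approached as far as the arm can. A call with a gripper value outside its range is refused whole. The fingers move at their own pace and stop on an object; "force" is the grip in N (left out, the last holds). Time passes only in rows, so rows that repeat a pose let the fingers close. It gives the time, the measured TCP pose, the force and the opening at its end, in the units of the state.
- robot.get_obs(): the state, without advancing time (a new reading comes with each control period).
- robot.read_camera(name): name is "side" or "top"; returns a dict with "image" (384x512x3 uint8, red, green, blue), "fx", "fy", "cx", "cy" (pixels), "distortion" ([k1, k2, p1, p2, k3] as OpenCV has them; the pictures are not rectified), "xyz" and "attitude" of the camera in the world. Camera axes: x right, y down, z forward; pixel columns grow to the right and rows downward; lengths in mm; the calibration is good to about 2 mm. A picture is of the moment at which its call begins. There is no depth.
- robot.close_job(): hands the job in, once; it reports no verdict.
The state is a dict: "t": time; "qpos": joint angles; "joint_vel": joint speeds; "joint_efforts": joint torques, N m; "tcp_pos": TCP position; "eef_rot": TCP orientation; "force": force on the tool from outside, world axes, zero at the start; "torque": the same for the moment, N m; "gripper_width": finger opening in mm.
Only numpy, scipy, OpenCV 4.12 (cv2) and the standard library are available. Lean on these libraries where they do the work, as an engineer would, in place of code of your own. Each camera call takes 0.05 s, during which the arm holds its last target.

## Working session

There is one attempt and no reset: what is moved stays moved. The work goes in short steps, Python scripts to look and compute and a tool call to move; the robot and the scene stay as the last step left them, time stands still between calls to the robot, and variables do not carry over. Pictures are saved under pics/ and viewed, and the job is handed in when it is done.

Besides the shell and the picture viewer there is one more tool, called after ">>>" by a JSON object that holds its "name" and its "arguments", one argument or row to a line. step_arm: Moves the arm, as the interface text tells. Its arguments: {"type":"object","properties":{"plan":{"type":"array","items":{"type":"object","properties":{"grip":{"type":"number"},"xyz":{"type":"array","items":{"type":"number"}},"spin":{"type":"number"}}}},"force":{"type":"number"}},"required":["plan"]}

```bash
mkdir -p pics; cat > h.py <<'E'
import numpy as np,cv2
from plant import robot
def cam(n,f):
    c=robot.read_camera(n); cv2.imwrite('pics/'+f,c['image'][:,:,::-1]); return c
E
python3 - <<'E'
from h import *
o=robot.get_obs()
print({k:np.round(v,3) for k,v in o.items()}, robot.grasp_offset)
for n in('side','top'):
    c=cam(n,n+'0.png'); print({k:v for k,v in c.items() if k!='image'})
E
```

```text
{'t': np.float64(0.0), 'qpos': array([-1.179,  0.241,  0.004,  1.335, -0.   ,  1.571]), 'joint_vel': array([-0.001,  0.001, -0.001, -0.001, -0.001, -0.   ]), 'joint_efforts': array([ 2.0000e-03, -3.7232e+01,  2.5241e+01,  1.7000e-02,  0.0000e+00,
        0.0000e+00]), 'tcp_pos': array([ 190.683, -461.537,  230.392]), 'eef_rot': array([-3.139,  0.   ,  0.392]), 'force': array([ 0.31 , -0.58 , -0.133]), 'torque': array([ 0.019, -0.02 ,  0.001]), 'gripper_width': np.float64(85.723)} 18.700000000000003
{'fx': 472.96686623657564, 'fy': 472.96686623657564, 'cx': 259.3728995091863, 'cy': 195.29150020266925, 'distortion': array([-0.18448134,  0.        ,  0.        ,  0.        ,  0.        ]), 'xyz': array([453.93007305, 693.81896405, 526.86778639]), 'attitude': array([-2.17077786,  0.02282559, -2.97376167])}
{'fx': 405.3692480085327, 'fy': 405.3692480085327, 'cx': 248.6674424572415, 'cy': 193.72091784297837, 'distortion': array([0.03886471, 0.        , 0.        , 0.        , 0.        ]), 'xyz': array([511.48310353,  53.97586269, 767.33322422]), 'attitude': array([-3.04639614, -0.02967716, -1.55043672])}
```

View pics/side0.png

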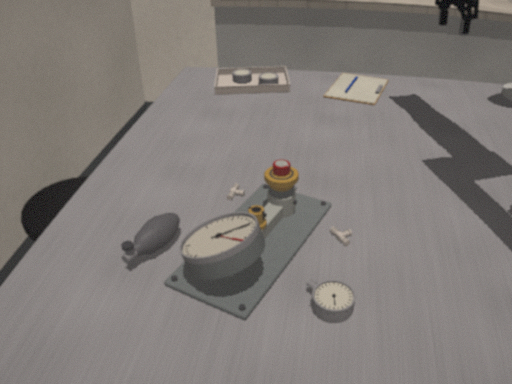

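View pics/top0.png

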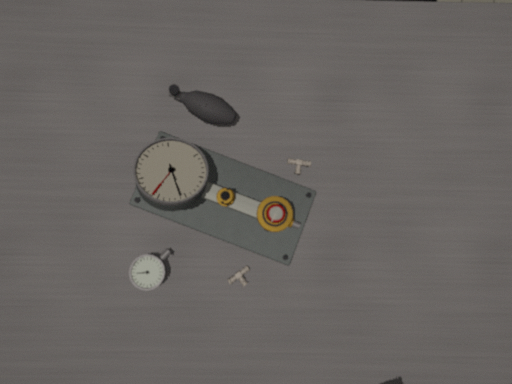

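Both views show the stand: in the top view the gauge dial is near (172,172), the socket near (226,196) and the knob near (275,213). I'll zoom in and compute the poses.

```bash
cat >> h.py <<'E'
import scipy.optimize as so
from scipy.spatial.transform import Rotation as Rt
def pose(c): return Rt.from_euler('xyz',c['attitude']).as_matrix(), np.array(c['xyz'])
def K(c): return np.array([[c['fx'],0,c['cx']],[0,c['fy'],c['cy']],[0,0,1.]])
def proj(c,P):
    R,t=pose(c); P=np.atleast_2d(P).astype(float)
    return cv2.projectPoints((P-t)@R,np.zeros(3),np.zeros(3),K(c),c['distortion'])[0][:,0]
def ray(c,uv):
    R,t=pose(c); p=cv2.undistortPoints(np.array(uv,float).reshape(-1,1,2),K(c),c['distortion'])[:,0]
    d=np.c_[p,np.ones(len(p))]@R.T; return t,d
def onz(c,uv,z):
    t,d=ray(c,uv); return t+d*((z-t[2])/d[:,2])[:,None]
def crop(c,u,v,h,w,s,f):
    im=c['image'][v:v+h,u:u+w,::-1]; cv2.imwrite('pics/'+f,cv2.resize(im,None,fx=s,fy=s,interpolation=cv2.INTER_CUBIC))
E
python3 - <<'E'
from h import *
c=robot.read_camera('top'); np.save('top0.npy',c,allow_pickle=True)
crop(c,120,120,150,205,3.9,'t1.png')
s=robot.read_camera('side'); np.save('side0.npy',s,allow_pickle=True)
crop(s,165,145,165,180,3.6,'s1.png')
im=c['image'].astype(int); 
m=(im[...,0]>100)&(im[...,1]<70)&(im[...,2]<70)
ys,xs=np.nonzero(m); k=xs>250; print('red knob',xs[k].mean(),ys[k].mean(),k.sum(), xs[k].min(),xs[k].max(),ys[k].min(),ys[k].max())
print(onz(c,[[275,213]],113),onz(c,[[226,196]],68),onz(c,[[172,172]],60))
print(onz(c,[[162,133],[315,192],[291,261],[131,200]],10))
E
```

```text
red knob 275.1320754716981 213.31132075471697 106 266 284 204 222
[[544.03923592  -7.41290385 113.        ]] [[573.8281641  73.7153919  68.       ]] [[614.53152477 169.33332329  60.        ]]
[[695.58863518 198.93475971  10.        ]
 [590.43264159 -92.06004218  10.        ]
 [460.99908762 -47.95772848  10.        ]
 [567.52955965 250.78071303  10.        ]]
```

View pics/t1.png

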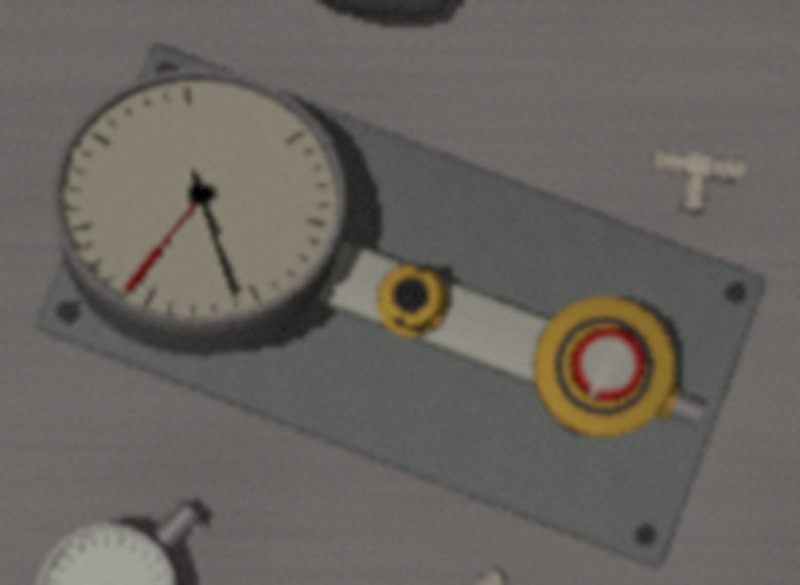

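View pics/s1.png

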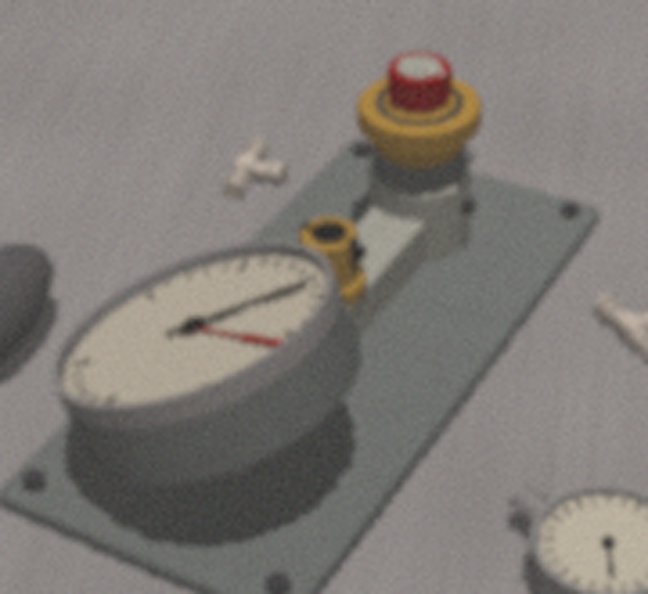

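```bash
python3 - <<'E'
from h import *
c=np.load('top0.npy',allow_pickle=True).item(); s=np.load('side0.npy',allow_pickle=True).item()
tt=lambda u,v:[120+u/3.9,120+v/3.9]; ss=lambda u,v:[165+u/3.6,145+v/3.6]
# stand-frame pts
obs=[(c,[0,-95,113],tt(607,364)),(s,[0,-95,113],ss(421,67)),(c,[0,-95,89],tt(606,366)),(s,[0,-95,89],ss(420,103)),
(c,[0,-5,68],tt(412,296)),(s,[0,-5,68],ss(330,231)),
(c,[75,160,10],tt(153,45)),(c,[75,-160,10],tt(764,280)),(c,[-75,-160,10],tt(660,568)),(c,[-75,160,10],tt(40,324)),(s,[-75,-160,10],ss(597,213))]
def T(p,P): 
    a=p[2];P=np.array(P);return np.array([np.cos(a)*P[0]-np.sin(a)*P[1]+p[0],np.sin(a)*P[0]+np.cos(a)*P[1]+p[1],P[2]])
f=lambda p:np.concatenate([proj(k,T(p,P))[0]-uv for k,P,uv in obs])
r=so.least_squares(f,[580,80,-.35],x_scale=[1,1,.01],loss='soft_l1'); p=r.x; print(p,np.degrees(p[2])); print(np.round(f(p).reshape(-1,2),1))
print('reg',T(p,[0,-95,0]))
# knob only
for zz,u1,u2 in((113,tt(607,364),ss(421,67)),(89,tt(606,366),ss(420,103))):
  print(onz(c,[u1],zz),onz(s,[u2],zz))
def tri(u1,u2):
    A=[];b=[]
    for k,u in((c,u1),(s,u2)):
        t,d=ray(k,[u]);d=d[0]/np.linalg.norm(d[0]);M=np.eye(3)-np.outer(d,d);A.append(M);b.append(M@t)
    return np.linalg.lstsq(np.vstack(A),np.concatenate(b),rcond=None)[0]
P=tri(tt(202,194),ss(193,327));print('pivot',P,T(p,[0,95,0]))
a=p[2];ex=np.array([np.cos(a),np.sin(a),0]);n=np.sin(np.radians(20))*ex+np.cos(np.radians(20))*np.array([0,0,1]);ey=np.cross(n,ex);ey/=np.linalg.norm(ey);exd=np.cross(ey,n)
def ang(k,piv,u):
    o=[]
    for w in(piv,u):
        t,d=ray(k,[w]);d=d[0];o.append(t+d*((P-t)@n)/(d@n))
    v=o[1]-o[0];return -np.degrees(np.arctan2(v@ey,v@exd)),np.linalg.norm(v)
print('needle',ang(c,tt(202,194),tt(236,293)),ang(s,ss(193,327),ss(303,284)))
print('set',ang(c,tt(202,194),tt(128,290)),ang(s,ss(193,327),ss(280,345)))
E
```

```text
[ 5.76082119e+02  7.99992977e+01 -3.49611979e-01] -20.031290839173735
[[ 0.5 -0. ]
 [-0.3 -2.3]
 [-0.6  0.2]
 [-0.1 -0.5]
 [-0.6 -0.2]
 [-0.3  0.2]
 [-0.2 -1.6]
 [ 1.2 -0.4]
 [-0.1  0.9]
 [-2.3  0.7]
 [ 1.6 -1.8]]
reg [543.54145709  -9.25374326   0.        ]
[[543.52305997  -8.45916084 113.        ]] [[541.98335587  -1.4242163  113.        ]]
[[543.82922754 -10.33032764  89.        ]] [[543.17185146  -7.46039458  89.        ]]
pivot [615.34656511 166.41927004  80.87128056] [608.62278122 169.25233857   0.        ]
needle (np.float64(139.4623009168112), np.float64(49.34353468912823)) (np.float64(137.62824702746303), np.float64(48.98913025896112))
set (np.float64(-170.0001205918753), np.float64(54.772584914781795)) (np.float64(-168.26662835420433), np.float64(54.20503631559093))
```

```bash
cat >> h.py <<'E'
def shift(target,frm=None,yaw=None):
    o=robot.get_obs(); frm=o['tcp_pos'] if frm is None else np.array(frm)
    R=Rt.from_euler('xyz',o['eef_rot']).as_matrix()
    return (np.array(target)-frm)@R/1000
E
python3 -c "
from h import *
print(shift([543.3,-8.7,170]))"
```

```text
[ 0.49880481 -0.28400804  0.061123  ]
```

>>> {"name": "step_arm", "arguments": {
  "plan": [
    {"grip":1,"xyz":[0.499,-0.284,0.0],"spin":0},
    {"grip":1,"xyz":[0.499,-0.284,0.0],"spin":0},
    {"grip":1,"xyz":[0.499,-0.284,0.0],"spin":0},
    {"grip":1,"xyz":[0.499,-0.284,0.0],"spin":0},
    {"grip":1,"xyz":[0.499,-0.284,0.0],"spin":0},
    {"grip":1,"xyz":[0.499,-0.284,0.0],"spin":0},
    {"grip":1,"xyz":[0.499,-0.284,0.0],"spin":0},
    {"grip":1,"xyz":[0.499,-0.284,0.0],"spin":0}
  ],
  "force": 30
}}

```text
t: 1.0
tcp_pos: [437.5, -144.7, 231.4]
eef_rot: [3.141, -0.0, 0.392]
force: [0.1, -0.4, 0.4]
gripper_width: 85.4
```

```bash
python3 -c "
from h import *
o=robot.get_obs();print(o['t'],o['tcp_pos'],o['eef_rot'],o['qpos'],shift([543.3,-8.7,150]))"
```

```text
1.0 [ 437.49581155 -144.6525344   231.35914485] [ 3.14124762e+00 -9.55329323e-05  3.91843044e-01] [-3.19191248e-01  1.62815415e-01 -9.27869826e-02  1.31489637e+00
 -1.99080062e-04  2.43055835e+00] [ 0.14969642 -0.08527051  0.08134403]
```

>>> {"name": "step_arm", "arguments": {
  "plan": [
    {"grip":1,"xyz":[0.15,-0.085,0.06],"spin":-120},
    {"grip":1,"xyz":[0.15,-0.085,0.06],"spin":-120},
    {"grip":1,"xyz":[0.15,-0.085,0.06],"spin":-120},
    {"grip":1,"xyz":[0.15,-0.085,0.06],"spin":-120},
    {"grip":1,"xyz":[0.15,-0.085,0.06],"spin":-120},
    {"grip":1,"xyz":[0.15,-0.085,0.06],"spin":-120},
    {"grip":1,"xyz":[0.15,-0.085,0.06],"spin":-120},
    {"grip":1,"xyz":[0.15,-0.085,0.06],"spin":-120}
  ]
}}

```text
t: 1.8
tcp_pos: [542.6, -10.4, 170.8]
eef_rot: [-3.141, -0.0, 1.598]
force: [-0.1, 0.1, -0.6]
gripper_width: 85.0
```

```bash
python3 -c "
from h import *
o=robot.get_obs();print(o['t'],o['tcp_pos'],o['eef_rot'],o['qpos'],shift([543.3,-8.7,150]))"
```

```text
1.8 [542.64432486 -10.39717066 170.81133311] [-3.14056488e+00 -3.67461587e-05  1.59847239e+00] [-1.91514725e-02  3.58004911e-01  7.14805321e-03  1.22096784e+00
 -1.14048710e-05  1.52396878e+00] [0.00167761 0.00072378 0.02081066]
```

>>> {"name": "step_arm", "arguments": {
  "plan": [
    {"grip":1,"xyz":[0.0015,0.0007,0.015],"spin":-30},
    {"grip":1,"xyz":[0.0015,0.0007,0.03],"spin":-30},
    {"grip":1,"xyz":[0.0015,0.0007,0.03],"spin":-30},
    {"grip":1,"xyz":[0.0015,0.0007,0.03],"spin":-30},
    {"grip":1,"xyz":[0.0015,0.0007,0.03],"spin":-30},
    {"grip":1,"xyz":[0.0015,0.0007,0.03],"spin":-30}
  ]
}}

```text
t: 2.4
tcp_pos: [543.5, -9.2, 141.2]
eef_rot: [-3.141, -0.0, 2.114]
force: [0.6, -0.3, 1.4]
gripper_width: 85.8
```

```bash
python3 - <<'E'
from h import *
o=robot.get_obs();print(o['t'],o['tcp_pos'],o['eef_rot'],o['qpos'],shift([543.3,-8.7,95]))
c=robot.read_camera('top');crop(c,160,130,150,200,4,'t2.png')
c=robot.read_camera('side');crop(c,180,60,150,200,4,'s2.png')
E
```

```text
2.4 [543.45325881  -9.15057017 141.17921338] [-3.14133734e+00 -1.57100960e-04  2.11376023e+00] [-1.68348613e-02  3.80405047e-01 -4.06049943e-02  1.15008605e+00
 -2.45606264e-06  1.01099755e+00] [0.0004577  0.00011337 0.04617926]
```

View pics/t2.png

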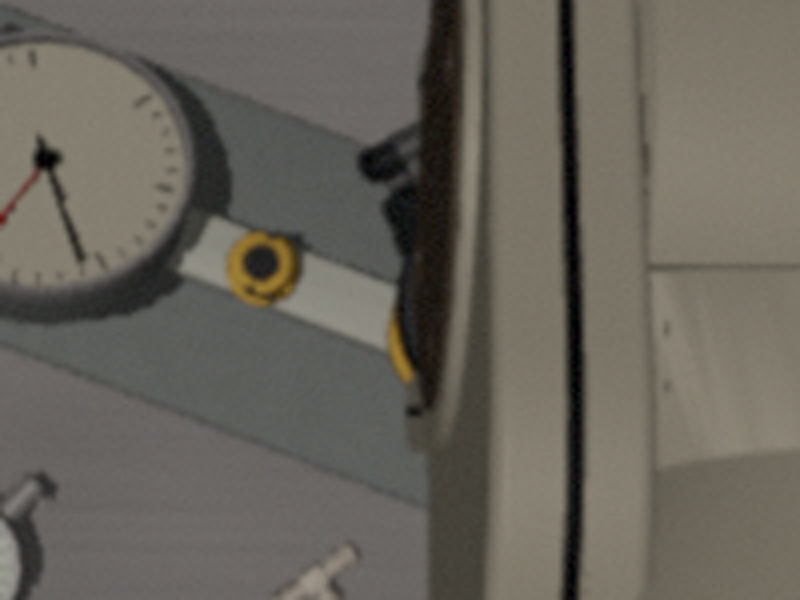

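View pics/s2.png

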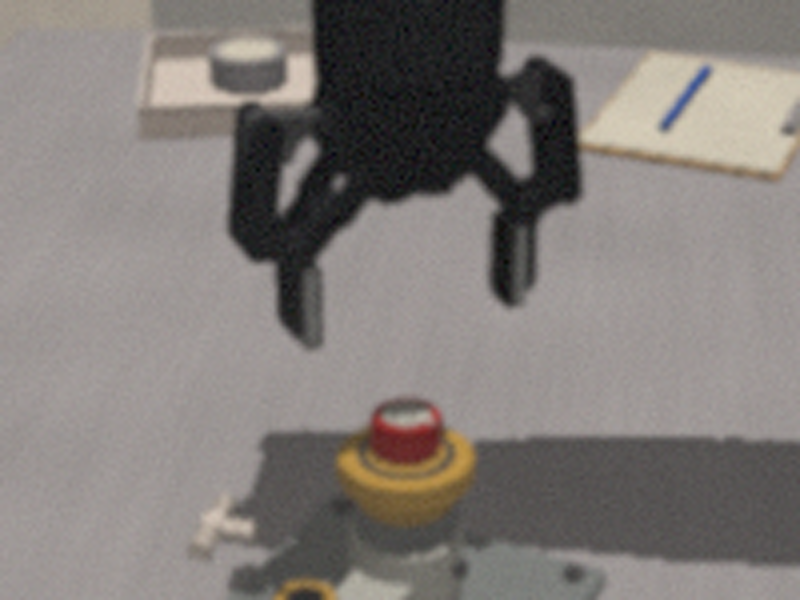

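The top view still shows the whole gauge while the arm is at work, and the side view shows the open fingers straddling the knob. Next I descend.

>>> {"name": "step_arm", "arguments": {
  "plan": [
    {"grip":1,"xyz":[0.0004,0,0.02],"spin":0},
    {"grip":1,"xyz":[0.0004,0,0.035],"spin":0},
    {"grip":1,"xyz":[0.0004,0,0.046],"spin":0},
    {"grip":0.5,"xyz":[0.0004,0,0.046],"spin":0},
    {"grip":0.5,"xyz":[0.0004,0,0.046],"spin":0},
    {"grip":0.5,"xyz":[0.0004,0,0.046],"spin":0}
  ],
  "force": 30
}}

```text
t: 3.1
tcp_pos: [544.1, -8.8, 96.2]
eef_rot: [3.14, 0.001, 2.115]
force: [-0.0, 0.6, 0.3]
gripper_width: 43.9
```

```bash
python3 - <<'E'
from h import *
o=robot.get_obs();print(o['t'],o['tcp_pos'],o['eef_rot'],o['force'],o['gripper_width'])
c=robot.read_camera('side');crop(c,230,120,80,106,7,'s3.png')
E
```

```text
3.1 [544.06004262  -8.82577395  96.19239284] [3.14016884e+00 8.55075740e-04 2.11525608e+00] [-0.02288741  0.6316793   0.28515339] 43.90456971130745
```

View pics/s3.png

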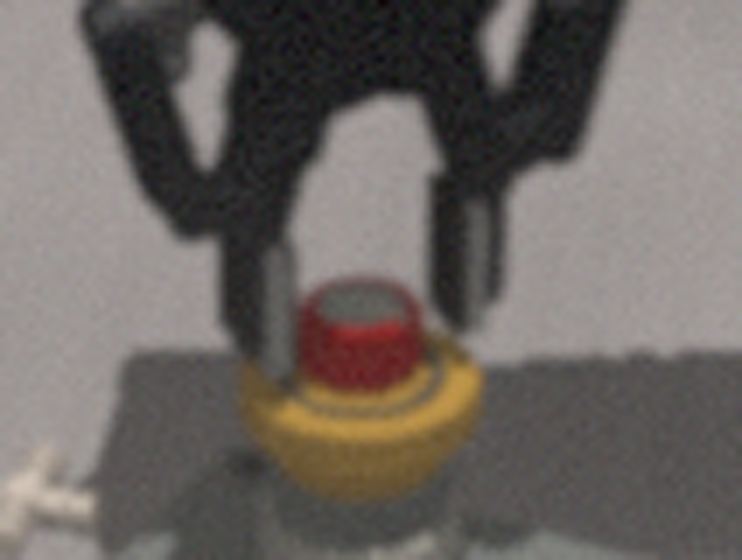

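Fingers straddle the knob (centre about (362,330) in the crop) almost symmetrically and are above the ring. Closing now.

>>> {"name": "step_arm", "arguments": {
  "plan": [
    {"grip":0.2,"xyz":[0,0,0],"spin":0},
    {"grip":0.2,"xyz":[0,0,0],"spin":0},
    {"grip":0.2,"xyz":[0,0,0],"spin":0},
    {"grip":0.2,"xyz":[0,0,0],"spin":0}
  ],
  "force": 35
}}

```text
t: 3.55
tcp_pos: [544.3, -8.6, 96.3]
eef_rot: [3.139, 0.001, 2.116]
force: [0.9, 1.1, 4.9]
gripper_width: 28.2
```

>>> {"name": "step_arm", "arguments": {
  "plan": [
    {"grip":0.2,"xyz":[0,0,0],"spin":7},
    {"grip":0.2,"xyz":[0,0,0],"spin":14},
    {"grip":0.2,"xyz":[0,0,0],"spin":20},
    {"grip":0.2,"xyz":[0,0,0],"spin":20}
  ]
}}

```text
t: 3.95
tcp_pos: [544.4, -8.6, 96.3]
eef_rot: [3.139, 0.0, 1.765]
force: [1.4, 1.4, 5.1]
gripper_width: 28.2
```

```bash
cat > needle.py <<'E'
from h import *
P=np.array([615.35,166.42,80.87]);a=-.3496
ex=np.array([np.cos(a),np.sin(a),0]);n=np.sin(np.radians(20))*ex+np.cos(np.radians(20))*np.array([0,0,1]);ey=np.cross(n,ex);exd=np.cross(ey,n)
# rectify dial: angle (cw) x radius profile; returns polar image
def polar(c,P0=P):
    th=np.radians(np.arange(0,360,.5)); r=np.arange(0,60,.5)
    T,Rr=np.meshgrid(th,r,indexing='ij')
    X=P0+(Rr*np.cos(T))[...,None]*exd-(Rr*np.sin(T))[...,None]*ey
    uv=proj(c,X.reshape(-1,3)).reshape(*T.shape,2).astype(np.float32)
    return cv2.remap(c['image'],uv[...,0],uv[...,1],cv2.INTER_LINEAR).astype(float)
def piv(c):
    # pivot from image: refine by dark blob near projection
    u0=proj(c,P)[0]; g=c['image'].astype(float).sum(2); yy,xx=np.mgrid[:384,:512]
    for _ in range(5):
        w=np.clip(330-g,0,None)*(np.hypot(xx-u0[0],yy-u0[1])<3.5)
        if w.sum()>0: u0=np.array([(w*xx).sum(),(w*yy).sum()])/w.sum()
    t,d=ray(c,[u0]);d=d[0];return t+d*((P-t)@n)/(d@n),u0
def meas(c):
    P0,u0=piv(c);I=polar(c,P0)
    deg=np.arange(0,360,.5)
    red=(I[...,0]-I[...,1]); A=red[:,60:104].mean(1)
    dk=(I.max(2)); B=dk[:,24:78].mean(1)
    def cen(w,i,h=10):
        k=np.arange(i-h,i+h+1); ww=np.clip(w[k%720]-np.min(w[k%720])-.3*np.ptp(w[k%720]),0,None);return (k*ww).sum()/ww.sum()/2
    s=cen(A,int(A.argmax())); W=B.max()-B
    nd=cen(W,int(W.argmax()))
    return nd,s,u0,A.max(),W.max()
if __name__=='__main__':
    o=robot.get_obs();print(round(float(o['t']),2),o['tcp_pos'],o['force'],o['torque'],'yaw',np.degrees(o['eef_rot'][2]),o['gripper_width'],'q6',o['qpos'][5])
    for nme in('top','side'):
        c=robot.read_camera(nme)
        print(nme,*[np.round(x,2) for x in meas(c)])
E
python3 - <<'E'
from needle import *
for f in('top0.npy','side0.npy'): print(meas(np.load(f,allow_pickle=True).item()))
E
python3 needle.py
```

```text
(np.float64(139.28077700601284), np.float64(189.94436462568402), array([171.05567955, 169.39010924]), np.float64(66.0), np.float64(69.37037037037035))
(np.float64(138.18094347186954), np.float64(191.94000236211176), array([218.40207331, 235.05775639]), np.float64(52.02272727272727), np.float64(62.83333333333334))
3.95 [544.39919299  -8.5787335   96.32240707] [1.35916721 1.39678715 5.10775214] [ 0.29725268 -0.20831308 -0.14406392] yaw 101.11486644376959 28.23574979418347 q6 1.3607996377823004
top 153.68 190.06 [171.03 169.5 ] 66.59 72.19
side 154.14 191.63 [218.25 235.11] 56.84 74.43
```

The needle follows (+15° for a 20° turn). About 37° of needle remains, so about 49° of knob.

>>> {"name": "step_arm", "arguments": {
  "plan": [
    {"grip":0.2,"xyz":[0,0,0],"spin":7},
    {"grip":0.2,"xyz":[0,0,0],"spin":14},
    {"grip":0.2,"xyz":[0,0,0],"spin":21},
    {"grip":0.2,"xyz":[0,0,0],"spin":28},
    {"grip":0.2,"xyz":[0,0,0],"spin":35},
    {"grip":0.2,"xyz":[0,0,0],"spin":42},
    {"grip":0.2,"xyz":[0,0,0],"spin":49},
    {"grip":0.2,"xyz":[0,0,0],"spin":49}
  ]
}}

```text
t: 4.85
tcp_pos: [544.6, -8.6, 96.3]
eef_rot: [3.139, -0.002, 0.909]
force: [2.1, 1.9, 4.7]
gripper_width: 28.4
```

```bash
python3 needle.py; python3 - <<'E'
from h import *
crop(robot.read_camera('top'),125,125,90,120,6.5,'t4.png');crop(robot.read_camera('side'),165,195,90,120,6.5,'s4.png')
E
```

```text
4.85 [544.62944067  -8.6065787   96.34198392] [2.13359684 1.88702952 4.65387302] [ 0.25427228 -0.31134061 -0.26393425] yaw 52.09317715422055 28.368605171104885 q6 2.216437238367941
top 190.87 188.91 [171.09 169.35] 36.52 76.35
side 191.9 194.62 [218.25 235.08] 16.66 90.46
```

View pics/t4.png

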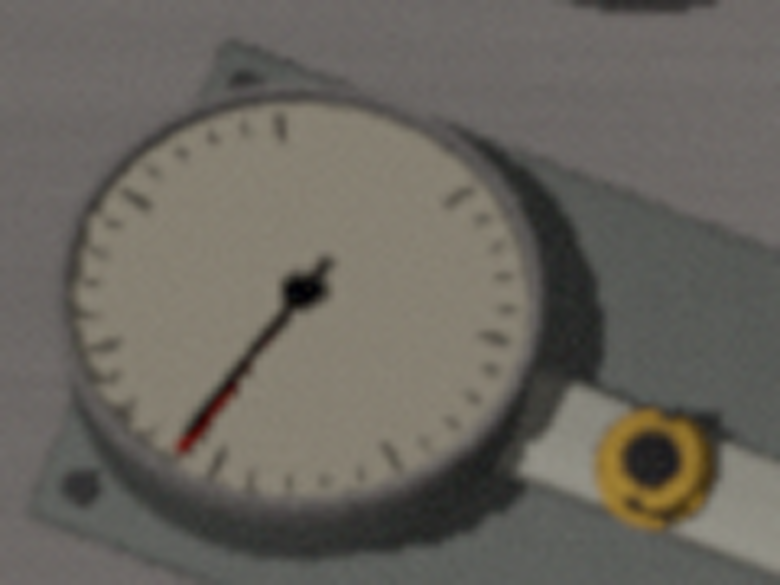

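View pics/s4.png

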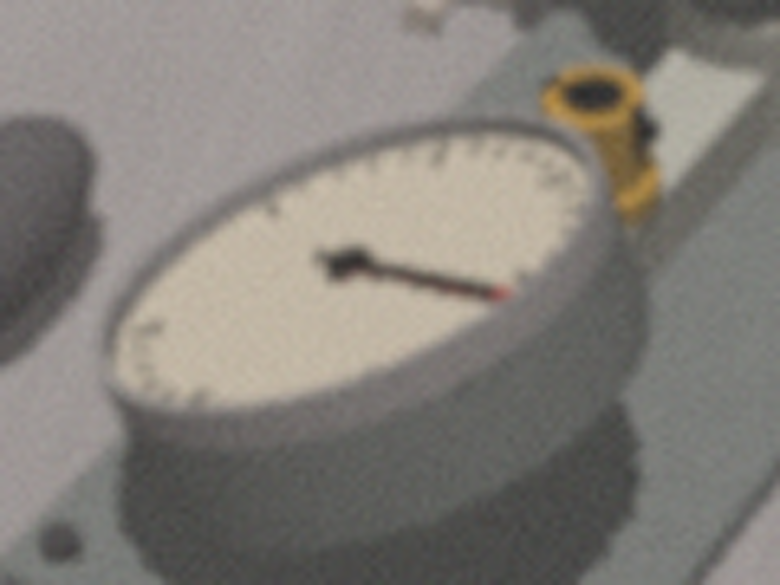

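Needle stands on the red hand within about 1° in both views. Releasing.

>>> {"name": "step_arm", "arguments": {
  "plan": [
    {"grip":0.5,"xyz":[0,0,0],"spin":0},
    {"grip":1,"xyz":[0,0,0],"spin":0},
    {"grip":1,"xyz":[0,0,0],"spin":0},
    {"grip":1,"xyz":[0,0,0],"spin":0},
    {"grip":1,"xyz":[0,0,0],"spin":0},
    {"grip":1,"xyz":[0,0,0],"spin":0},
    {"grip":1,"xyz":[0,0,0],"spin":0},
    {"grip":1,"xyz":[0,0,0],"spin":0}
  ]
}}

```text
t: 5.85
tcp_pos: [543.3, -8.8, 95.3]
eef_rot: [3.142, -0.0, 0.911]
force: [-0.2, 0.5, -0.1]
gripper_width: 85.3
```

```bash
python3 needle.py
```

```text
5.85 [543.32002233  -8.79902714  95.31662117] [-0.2003024   0.45793092 -0.13866209] [0.02287339 0.03318629 0.01327321] yaw 52.204242010536646 85.27866421607004 q6 2.21426403154038
top 190.84 188.89 [171.04 169.38] 36.93 76.61
side 191.97 194.45 [218.28 235.07] 16.7 92.35
```

>>> {"name": "step_arm", "arguments": {
  "plan": [
    {"grip":1,"xyz":[0.0008,0.0009,0],"spin":-180},
    {"grip":1,"xyz":[0.0008,0.0009,0],"spin":-180},
    {"grip":1,"xyz":[0.0008,0.0009,0],"spin":-180},
    {"grip":1,"xyz":[0.0008,0.0009,0],"spin":-180},
    {"grip":1,"xyz":[0.0008,0.0009,0],"spin":-180},
    {"grip":1,"xyz":[0.0008,0.0009,0],"spin":-180},
    {"grip":1,"xyz":[0.0008,0.0009,0],"spin":-180},
    {"grip":1,"xyz":[0.0008,0.0009,0],"spin":-180}
  ]
}}

```text
t: 6.75
tcp_pos: [544.5, -8.7, 95.3]
eef_rot: [3.142, 0.0, 2.117]
force: [-0.1, 0.5, -0.3]
gripper_width: 85.2
```

>>> {"name": "step_arm", "arguments": {
  "plan": [
    {"grip":1,"xyz":[0,0,0],"spin":-110},
    {"grip":1,"xyz":[0,0,0],"spin":-110},
    {"grip":1,"xyz":[0,0,0],"spin":-110},
    {"grip":1,"xyz":[0,0,0],"spin":-110},
    {"grip":1,"xyz":[0,0,0],"spin":-110},
    {"grip":1,"xyz":[0,0,0],"spin":-110},
    {"grip":1,"xyz":[0,0,0],"spin":-110},
    {"grip":1,"xyz":[0,0,0],"spin":-110}
  ]
}}

```text
t: 7.55
tcp_pos: [544.5, -8.7, 95.3]
eef_rot: [3.142, 0.0, -2.966]
force: [-0.8, -0.3, -0.1]
gripper_width: 85.5
```

>>> {"name": "step_arm", "arguments": {
  "plan": [
    {"grip":1,"xyz":[0,0,0],"spin":-45},
    {"grip":1,"xyz":[0,0,0],"spin":-45},
    {"grip":1,"xyz":[0,0,0],"spin":-45},
    {"grip":1,"xyz":[0,0,0],"spin":-45},
    {"grip":1,"xyz":[0,0,0],"spin":-45},
    {"grip":1,"xyz":[0,0,0],"spin":-45},
    {"grip":1,"xyz":[0,0,0],"spin":-45}
  ]
}}

```text
t: 8.25
tcp_pos: [544.5, -8.7, 95.3]
eef_rot: [-3.142, 0.0, -2.187]
force: [-0.6, -0.9, -0.1]
gripper_width: 85.4
```

```bash
python3 needle.py; python3 -c "
from h import *
print(shift([544.6,-8.6,61]))
crop(robot.read_camera('side'),230,120,80,106,7,'s5.png')"
```

```text
8.25 [544.49786361  -8.72421594  95.34854338] [-0.56931954 -0.87666263 -0.08276573] [0.07125634 0.03429889 0.06136347] yaw -125.30032948682826 85.35681266166718 q6 -0.9707215522008424
top 190.9 188.89 [171.09 169.35] 36.61 76.83
side 191.99 194.48 [218.26 235.06] 16.7 92.61
[-1.51238643e-04 -5.70500460e-06  3.43278499e-02]
```

View pics/s5.png

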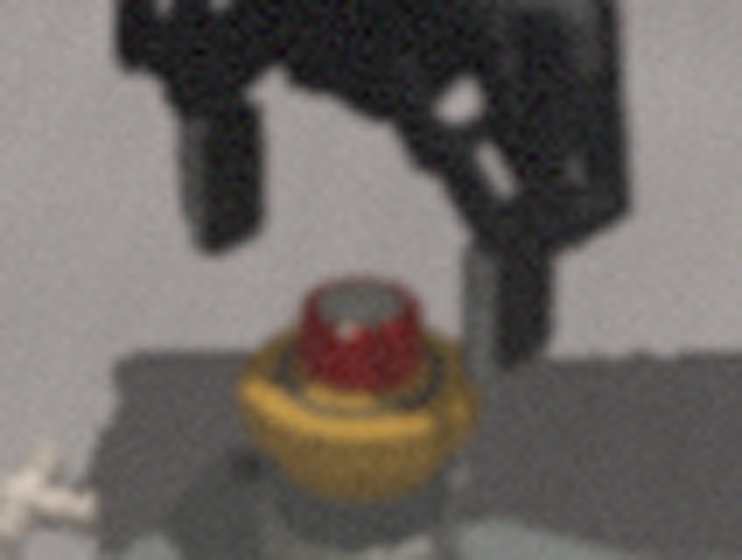

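Fingers clear of knob and on both sides of the ring. Descending to ring level.

>>> {"name": "step_arm", "arguments": {
  "plan": [
    {"grip":1,"xyz":[0,0,0.006],"spin":0},
    {"grip":1,"xyz":[0,0,0.012],"spin":0},
    {"grip":1,"xyz":[0,0,0.018],"spin":0},
    {"grip":1,"xyz":[0,0,0.024],"spin":0},
    {"grip":1,"xyz":[0,0,0.03],"spin":0},
    {"grip":1,"xyz":[0,0,0.034],"spin":0},
    {"grip":0.8,"xyz":[0,0,0.034],"spin":0},
    {"grip":0.8,"xyz":[0,0,0.034],"spin":0}
  ]
}}

```text
t: 9.2
tcp_pos: [544.5, -8.7, 61.2]
eef_rot: [3.142, -0.0, -2.187]
force: [-0.3, -0.1, 0.4]
gripper_width: 68.2
```

```bash
python3 needle.py; python3 -c "
from h import *
crop(robot.read_camera('side'),230,120,80,106,7,'s6.png')"
```

```text
9.2 [544.52473407  -8.74405289  61.23292746] [-0.33001138 -0.07532683  0.43348909] [-0.00490787 -0.01344794 -0.06889427] yaw -125.2878103935663 68.15790896121246 q6 -0.970963100869467
top 190.96 188.91 [171.1  169.36] 37.11 77.35
side 192.06 194.66 [218.28 235.07] 16.68 91.54
```

View pics/s6.png

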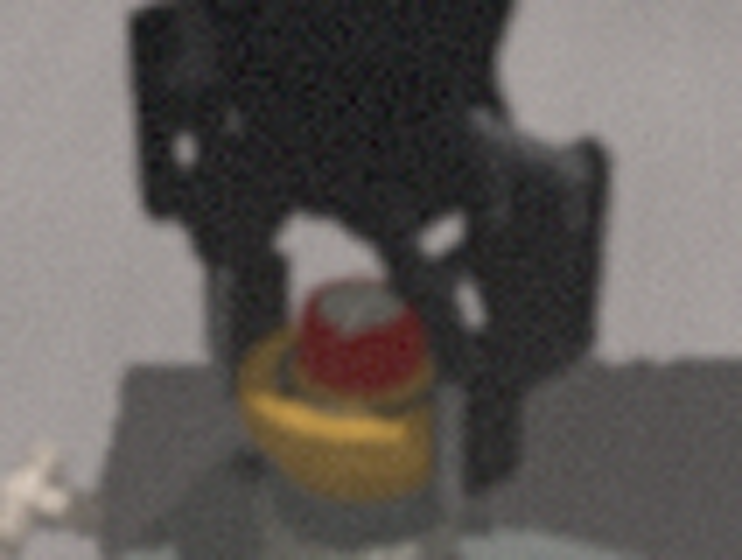

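>>> {"name": "step_arm", "arguments": {
  "plan": [
    {"grip":0.55,"xyz":[0,0,0],"spin":0},
    {"grip":0.55,"xyz":[0,0,0],"spin":0},
    {"grip":0.55,"xyz":[0,0,0],"spin":0},
    {"grip":0.55,"xyz":[0,0,0],"spin":0},
    {"grip":0.55,"xyz":[0,0,0],"spin":0}
  ],
  "force": 40
}}

```text
t: 9.85
tcp_pos: [544.7, -8.6, 62.0]
eef_rot: [-3.141, 0.001, -2.187]
force: [-2.3, 0.5, 5.7]
gripper_width: 58.7
```

```bash
python3 needle.py
```

```text
9.85 [544.66311983  -8.61435983  62.03230039] [-2.25497586  0.46889581  5.7353435 ] [ 0.20995326  0.48306535 -0.03414498] yaw -125.2843116890418 58.6874233179358 q6 -0.9709611488935554
top 190.84 188.89 [171.09 169.34] 36.77 77.26
side 191.91 194.33 [218.27 235.08] 17.27 91.94
```

>>> {"name": "step_arm", "arguments": {
  "plan": [
    {"grip":0.55,"xyz":[0,0,0.0001],"spin":5},
    {"grip":0.55,"xyz":[0,0,0.0002],"spin":10},
    {"grip":0.55,"xyz":[0,0,0.0003],"spin":16},
    {"grip":0.55,"xyz":[0,0,0.0003],"spin":20},
    {"grip":0.55,"xyz":[0,0,0.0003],"spin":20}
  ]
}}

```text
t: 10.45
tcp_pos: [544.7, -8.7, 61.6]
eef_rot: [-3.141, 0.001, -2.536]
force: [-0.5, 1.1, 6.4]
gripper_width: 58.5
```

```bash
cat > st.py <<'E'
from needle import *
tz=[];o=robot.get_obs();q=o['qpos'][5]
c=robot.read_camera('top');tz.append(o['torque'][2])
for k in range(4):
    o=robot.get_obs();tz.append(o['torque'][2]);cc=robot.read_camera('top')
print('t',round(float(o['t']),2),'tz',np.round(tz,3),round(np.mean(tz),3),'eff6',round(o['joint_efforts'][5],3),'f',np.round(o['force'],1),'z',round(o['tcp_pos'][2],2),'yaw',round(np.degrees(o['eef_rot'][2]),2),'w',round(o['gripper_width'],1),'needle',round(meas(c)[0],2))
E
python3 st.py
```

```text
t 10.65 tz [-0.101 -0.076 -0.094 -0.109 -0.114] -0.099 eff6 -0.091 f [-1.   0.1  5.6] z 61.56 yaw -145.21 w 58.6 needle 190.89
```

>>> {"name": "step_arm", "arguments": {
  "plan": [
    {"grip":0.55,"xyz":[0,0,0.0001],"spin":4},
    {"grip":0.55,"xyz":[0,0,0.0002],"spin":8},
    {"grip":0.55,"xyz":[0,0,0.0002],"spin":8}
  ]
}}

```text
t: 11.0
tcp_pos: [544.7, -8.7, 61.4]
eef_rot: [-3.141, 0.001, -2.675]
force: [-1.1, 0.4, 5.2]
gripper_width: 58.5
```

```bash
python3 st.py
```

```text
t 11.2 tz [-0.085 -0.071 -0.063 -0.05  -0.086] -0.071 eff6 -0.092 f [-0.4 -0.1  6. ] z 61.39 yaw -153.21 w 58.7 needle 190.87
```

>>> {"name": "step_arm", "arguments": {
  "plan": [
    {"grip":0.55,"xyz":[0,0,0.0001],"spin":4},
    {"grip":0.55,"xyz":[0,0,0.0001],"spin":8},
    {"grip":0.55,"xyz":[0,0,0.0001],"spin":8}
  ]
}}

```text
t: 11.55
tcp_pos: [544.8, -8.7, 61.3]
eef_rot: [-3.141, 0.001, -2.814]
force: [-2.7, -0.6, 5.2]
gripper_width: 58.6
```

```bash
python3 st.py
```

```text
t 11.75 tz [-0.122 -0.102 -0.04  -0.076 -0.041] -0.076 eff6 -0.091 f [-1.3 -0.2  5.8] z 61.26 yaw -161.18 w 58.7 needle 190.93
```

```bash
cat > s2.py <<'E'
from h import *
o=robot.get_obs();print('tz',round(o['torque'][2],3),'eff6',round(o['joint_efforts'][5],4),'yaw',round(np.degrees(o['eef_rot'][2]),2),'q6',round(o['qpos'][5],3))
E
```

>>> {"name": "step_arm", "arguments": {
  "plan": [
    {"grip":0.55,"xyz":[0,0,0.0001],"spin":5},
    {"grip":0.55,"xyz":[0,0,0.0002],"spin":10},
    {"grip":0.55,"xyz":[0,0,0.0002],"spin":10}
  ]
}}

```text
t: 12.1
tcp_pos: [544.8, -8.8, 61.0]
eef_rot: [-3.141, 0.001, -2.989]
force: [-1.6, 0.2, 4.7]
gripper_width: 58.3
```

```bash
python3 s2.py
```

```text
tz -0.126 eff6 0.2112 yaw -171.26 q6 -0.169
```

```bash
python3 st.py
```

```text
t 12.3 tz [-0.126 -0.102 -0.071 -0.094 -0.08 ] -0.095 eff6 -0.091 f [-1.8  0.1  6. ] z 61.01 yaw -171.18 w 58.6 needle 190.78
```

>>> {"name": "step_arm", "arguments": {
  "plan": [
    {"grip":0.55,"xyz":[0,0,0.0001],"spin":3},
    {"grip":0.55,"xyz":[0,0,0.0001],"spin":6},
    {"grip":0.55,"xyz":[0,0,0.0001],"spin":6}
  ]
}}

```text
t: 12.65
tcp_pos: [544.7, -8.8, 60.9]
eef_rot: [-3.141, 0.001, -3.093]
force: [-1.0, -0.4, 5.6]
gripper_width: 58.4
```

```bash
python3 st.py
```

```text
t 12.85 tz [-0.095 -0.118 -0.136 -0.089 -0.155] -0.119 eff6 -0.091 f [-1.2  0.4  5.2] z 60.87 yaw -177.16 w 58.9 needle 190.76
```

>>> {"name": "step_arm", "arguments": {
  "plan": [
    {"grip":0.55,"xyz":[0,0,0.0001],"spin":4},
    {"grip":0.55,"xyz":[0,0,0.0001],"spin":8},
    {"grip":0.55,"xyz":[0,0,0.0001],"spin":8}
  ]
}}

```text
t: 13.2
tcp_pos: [544.7, -8.8, 60.7]
eef_rot: [-3.142, 0.001, 3.051]
force: [-2.1, 0.6, 5.8]
gripper_width: 58.3
```

```bash
python3 st.py
```

```text
t 13.4 tz [-0.09  -0.148 -0.075 -0.105 -0.075] -0.099 eff6 -0.091 f [-1.4 -0.1  4.8] z 60.71 yaw 174.88 w 58.6 needle 190.83
```

>>> {"name": "step_arm", "arguments": {
  "plan": [
    {"grip":0.55,"xyz":[0,0,0.0001],"spin":4},
    {"grip":0.55,"xyz":[0,0,0.0001],"spin":8},
    {"grip":0.55,"xyz":[0,0,0.0001],"spin":8}
  ]
}}

```text
t: 13.75
tcp_pos: [544.7, -8.9, 60.5]
eef_rot: [-3.142, 0.001, 2.912]
force: [-0.9, -1.5, 5.0]
gripper_width: 58.6
```

```bash
python3 st.py
```

```text
t 13.95 tz [-0.043 -0.092 -0.066 -0.105 -0.094] -0.08 eff6 -0.091 f [-1.1 -0.6  6.3] z 60.51 yaw 166.91 w 58.6 needle 190.85
```

>>> {"name": "step_arm", "arguments": {
  "plan": [
    {"grip":0.55,"xyz":[0,0,0.0001],"spin":4},
    {"grip":0.55,"xyz":[0,0,0.0001],"spin":8},
    {"grip":0.55,"xyz":[0,0,0.0001],"spin":8}
  ]
}}

```text
t: 14.3
tcp_pos: [544.7, -8.9, 60.3]
eef_rot: [-3.142, 0.001, 2.773]
force: [-1.4, -1.2, 5.4]
gripper_width: 58.8
```

```bash
python3 st.py
```

```text
t 14.5 tz [-0.086 -0.078 -0.07  -0.099 -0.104] -0.087 eff6 -0.09 f [-0.4 -0.3  4.8] z 60.37 yaw 158.93 w 58.6 needle 190.89
```

>>> {"name": "step_arm", "arguments": {
  "plan": [
    {"grip":0.55,"xyz":[0,0,0.0001],"spin":4},
    {"grip":0.55,"xyz":[0,0,0.0001],"spin":8},
    {"grip":0.55,"xyz":[0,0,0.0001],"spin":8}
  ]
}}

```text
t: 14.85
tcp_pos: [544.7, -8.9, 60.2]
eef_rot: [-3.142, 0.001, 2.634]
force: [-1.5, -0.4, 4.4]
gripper_width: 58.9
```

```bash
python3 st.py
```

```text
t 15.05 tz [-0.083 -0.112 -0.047 -0.036 -0.034] -0.062 eff6 -0.044 f [-1.2 -1.8  5.5] z 60.15 yaw 150.89 w 58.8 needle 190.86
```

>>> {"name": "step_arm", "arguments": {
  "plan": [
    {"grip":0.55,"xyz":[0,0,0.0001],"spin":2},
    {"grip":0.55,"xyz":[0,0,0.0001],"spin":4},
    {"grip":0.55,"xyz":[0,0,0.0001],"spin":4}
  ]
}}

```text
t: 15.4
tcp_pos: [544.7, -8.9, 60.1]
eef_rot: [-3.141, 0.001, 2.563]
force: [-1.2, -0.5, 5.1]
gripper_width: 58.8
```

```bash
python3 st.py
```

```text
t 15.6 tz [-0.123 -0.067 -0.133 -0.054 -0.064] -0.088 eff6 -0.09 f [-1.3 -0.1  5.6] z 60.05 yaw 146.89 w 58.5 needle 190.84
```

>>> {"name": "step_arm", "arguments": {
  "plan": [
    {"grip":0.55,"xyz":[0,0,0.0001],"spin":3},
    {"grip":0.55,"xyz":[0,0,0.0001],"spin":6},
    {"grip":0.55,"xyz":[0,0,0.0001],"spin":6}
  ]
}}

```text
t: 15.95
tcp_pos: [544.7, -9.0, 60.0]
eef_rot: [-3.142, 0.001, 2.458]
force: [-1.8, -0.7, 4.8]
gripper_width: 58.5
```

```bash
python3 st.py
```

```text
t 16.15 tz [-0.087 -0.117 -0.057 -0.105 -0.083] -0.09 eff6 -0.09 f [-2.1 -1.3  5.3] z 59.96 yaw 140.89 w 58.6 needle 190.96
```

>>> {"name": "step_arm", "arguments": {
  "plan": [
    {"grip":0.55,"xyz":[0,0,0.0001],"spin":3},
    {"grip":0.55,"xyz":[0,0,0.0001],"spin":6},
    {"grip":0.55,"xyz":[0,0,0.0001],"spin":6}
  ]
}}

```text
t: 16.5
tcp_pos: [544.7, -9.0, 59.8]
eef_rot: [-3.142, 0.001, 2.354]
force: [-1.2, -0.8, 5.5]
gripper_width: 58.7
```

```bash
python3 st.py
```

```text
t 16.7 tz [-0.043 -0.075 -0.06  -0.128 -0.144] -0.09 eff6 -0.095 f [-1.1 -1.8  5.1] z 59.83 yaw 134.9 w 58.9 needle 190.92
```

>>> {"name": "step_arm", "arguments": {
  "plan": [
    {"grip":0.55,"xyz":[0,0,0.0001],"spin":3},
    {"grip":0.55,"xyz":[0,0,0.0001],"spin":6},
    {"grip":0.55,"xyz":[0,0,0.0001],"spin":6}
  ]
}}

```text
t: 17.05
tcp_pos: [544.6, -9.0, 59.7]
eef_rot: [-3.142, 0.001, 2.249]
force: [-1.9, -1.2, 5.5]
gripper_width: 58.5
```

```bash
python3 st.py
```

```text
t 17.25 tz [-0.07  -0.14  -0.118 -0.144 -0.16 ] -0.126 eff6 -0.114 f [-1.5 -1.9  5.2] z 59.7 yaw 128.89 w 58.6 needle 190.96
```

>>> {"name": "step_arm", "arguments": {
  "plan": [
    {"grip":0.55,"xyz":[0,0,0.0001],"spin":3},
    {"grip":0.55,"xyz":[0,0,0.0001],"spin":6},
    {"grip":0.55,"xyz":[0,0,0.0001],"spin":6}
  ]
}}

```text
t: 17.6
tcp_pos: [544.6, -9.0, 59.6]
eef_rot: [-3.141, 0.001, 2.144]
force: [-1.6, -2.3, 5.1]
gripper_width: 58.6
```

```bash
python3 st.py
```

```text
t 17.8 tz [-0.2   -0.187 -0.127 -0.096 -0.034] -0.129 eff6 -0.078 f [-1.3 -2.   5. ] z 59.56 yaw 122.84 w 58.4 needle 190.89
```

>>> {"name": "step_arm", "arguments": {
  "plan": [
    {"grip":0.55,"xyz":[0,0,0.0001],"spin":2},
    {"grip":0.55,"xyz":[0,0,0.0001],"spin":4},
    {"grip":0.55,"xyz":[0,0,0.0001],"spin":4}
  ]
}}

```text
t: 18.15
tcp_pos: [544.6, -9.0, 59.5]
eef_rot: [-3.142, 0.001, 2.074]
force: [-2.0, -2.9, 4.9]
gripper_width: 58.4
```

```bash
python3 st.py
```

```text
t 18.35 tz [-0.125 -0.054 -0.131 -0.103 -0.081] -0.099 eff6 -0.1 f [-1.2 -3.3  5.1] z 59.47 yaw 118.83 w 58.7 needle 190.79
```

>>> {"name": "step_arm", "arguments": {
  "plan": [
    {"grip":0.55,"xyz":[0,0,0.0001],"spin":2},
    {"grip":0.55,"xyz":[0,0,0.0001],"spin":4},
    {"grip":0.55,"xyz":[0,0,0.0001],"spin":4}
  ]
}}

```text
t: 18.7
tcp_pos: [544.6, -9.0, 59.4]
eef_rot: [-3.142, 0.001, 2.004]
force: [-2.3, -1.8, 5.4]
gripper_width: 58.7
```

```bash
python3 st.py; python3 -c "
from h import *
crop(robot.read_camera('side'),230,120,80,106,7,'s7.png')"
```

```text
t 18.9 tz [-0.094 -0.089 -0.056 -0.12  -0.133] -0.099 eff6 -0.098 f [-1.  -2.4  5.7] z 59.4 yaw 114.83 w 58.7 needle 190.78
```

View pics/s7.png

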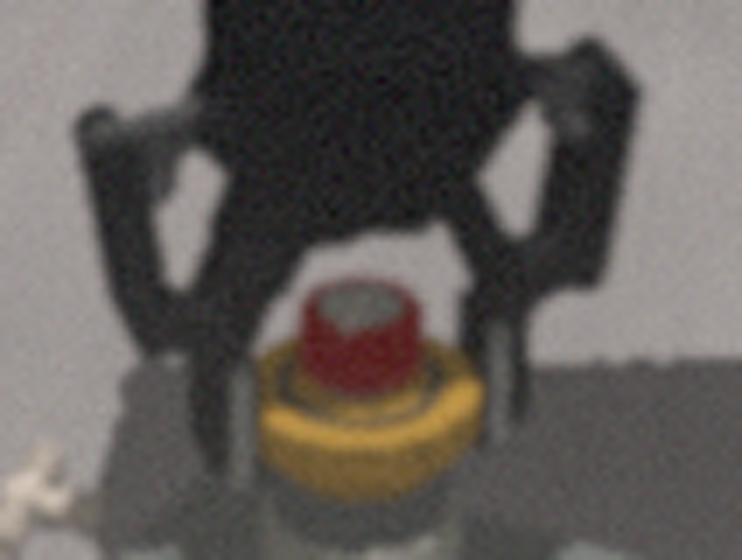

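>>> {"name": "step_arm", "arguments": {
  "plan": [
    {"grip":0.55,"xyz":[0,0,0.0001],"spin":3},
    {"grip":0.55,"xyz":[0,0,0.0001],"spin":5},
    {"grip":0.55,"xyz":[0,0,0.0001],"spin":5}
  ]
}}

```text
t: 19.3
tcp_pos: [544.6, -9.0, 59.3]
eef_rot: [-3.142, 0.001, 1.917]
force: [-1.3, -2.5, 5.3]
gripper_width: 58.2
```

```bash
python3 st.py
```

```text
t 19.5 tz [-0.068 -0.085 -0.082 -0.142 -0.097] -0.095 eff6 -0.093 f [-2.6 -1.1  5.3] z 59.32 yaw 109.83 w 58.8 needle 190.84
```

>>> {"name": "step_arm", "arguments": {
  "plan": [
    {"grip":0.55,"xyz":[0,0,0.0001],"spin":3},
    {"grip":0.55,"xyz":[0,0,0.0001],"spin":5},
    {"grip":0.55,"xyz":[0,0,0.0001],"spin":5}
  ]
}}

```text
t: 19.85
tcp_pos: [544.6, -9.0, 59.2]
eef_rot: [-3.142, 0.001, 1.83]
force: [-1.5, -1.8, 5.2]
gripper_width: 59.0
```

```bash
python3 st.py
```

```text
t 20.05 tz [-0.058 -0.095 -0.116 -0.059 -0.09 ] -0.083 eff6 -0.083 f [-0.8 -2.7  5.1] z 59.2 yaw 104.83 w 58.2 needle 190.91
```

```bash
python3 - <<'E'
from h import *
a=np.load('side0.npy',allow_pickle=True).item()['image']; b=robot.read_camera('side')['image']
import cv2
for nm,im in(('A',a),('B',b)):
    cv2.imwrite(f'pics/cmp{nm}.png',cv2.resize(im[150:205,262:302,::-1],None,fx=10,fy=10,interpolation=cv2.INTER_CUBIC))
# profile columns 276-288
for im in(a,b):
    p=im[160:205,277:287].astype(float).mean(1); print(np.round(p[:, 0]-p[:,2]).astype(int)); 
x=np.hstack([cv2.imread('pics/cmpA.png'),cv2.imread('pics/cmpB.png')]);cv2.imwrite('pics/cmp.png',x)
E
```

```text
[35 24 15 14 16 24 50 73 70 55 52 53 54 53 53 57 71 75 58 62 89 98 82 61
 53 53 53 50 44 43 34 20  7  2  1  2  3  3  6  9  8  9  8  8  9]
[ 18  14   8   7   9  14  25  40  51  56  55  54  53  54  51  47  41  54
  72  70  62  87 107 100  77  60  59  60  58  54  43  23   7   2   2   2
   2   3   6   8   9  10  10   9   8]
```

View pics/cmp.png

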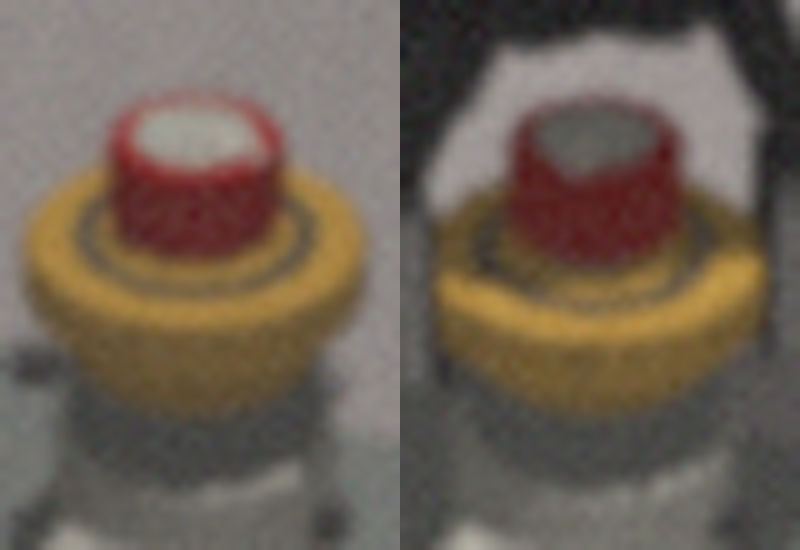

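The ring's front edge has dropped about 1.3 px, roughly 2 mm, so it is really turning. I'll go on in small steps.

>>> {"name": "step_arm", "arguments": {
  "plan": [
    {"grip":0.55,"xyz":[0,0,0.0001],"spin":3},
    {"grip":0.55,"xyz":[0,0,0.0001],"spin":5},
    {"grip":0.55,"xyz":[0,0,0.0001],"spin":5}
  ]
}}

```text
t: 20.45
tcp_pos: [544.5, -9.0, 59.1]
eef_rot: [3.142, 0.001, 1.742]
force: [-1.6, -1.6, 5.8]
gripper_width: 58.5
```

```bash
python3 st.py
```

```text
t 20.65 tz [-0.078 -0.081 -0.062 -0.051 -0.022] -0.059 eff6 -0.08 f [-2.1 -2.8  5.5] z 59.12 yaw 99.84 w 58.2 needle 190.79
```

>>> {"name": "step_arm", "arguments": {
  "plan": [
    {"grip":0.55,"xyz":[0,0,0.0001],"spin":3},
    {"grip":0.55,"xyz":[0,0,0.0001],"spin":5},
    {"grip":0.55,"xyz":[0,0,0.0001],"spin":5}
  ]
}}

```text
t: 21.0
tcp_pos: [544.5, -9.0, 59.0]
eef_rot: [3.142, 0.001, 1.655]
force: [-2.0, -2.3, 5.9]
gripper_width: 58.6
```

```bash
python3 st.py
```

```text
t 21.2 tz [-0.061 -0.017 -0.077 -0.035 -0.066] -0.051 eff6 -0.05 f [-1.5 -3.5  5.5] z 59.01 yaw 94.84 w 58.1 needle 190.83
```

>>> {"name": "step_arm", "arguments": {
  "plan": [
    {"grip":0.55,"xyz":[0,0,0.0001],"spin":2},
    {"grip":0.55,"xyz":[0,0,0.0001],"spin":4}
  ]
}}

```text
t: 21.45
tcp_pos: [544.5, -9.0, 58.9]
eef_rot: [-3.142, 0.001, 1.585]
force: [-0.7, -2.2, 6.3]
gripper_width: 58.5
```

```bash
python3 s2.py; python3 st.py
```

```text
tz 0.379 eff6 0.1029 yaw 90.84 q6 1.54
t 21.65 tz [ 0.379  0.039 -0.054  0.027  0.006] 0.08 eff6 -0.025 f [-1.6 -1.1  5.3] z 58.95 yaw 90.85 w 58.8 needle 190.84
```

>>> {"name": "step_arm", "arguments": {
  "plan": [
    {"grip":0.55,"xyz":[0,0,0.0001],"spin":2},
    {"grip":0.55,"xyz":[0,0,0.0001],"spin":4}
  ]
}}

```text
t: 21.9
tcp_pos: [544.5, -9.0, 58.9]
eef_rot: [3.142, 0.001, 1.516]
force: [-1.4, -2.3, 5.6]
gripper_width: 58.6
```

```bash
python3 s2.py; python3 st.py
```

```text
tz 0.42 eff6 0.1654 yaw 86.84 q6 1.61
t 22.1 tz [ 0.42   0.081 -0.134 -0.052 -0.098] 0.043 eff6 -0.059 f [-2.1 -2.4  5.7] z 58.87 yaw 86.84 w 58.5 needle 190.92
```

>>> {"name": "step_arm", "arguments": {
  "plan": [
    {"grip":0.55,"xyz":[0,0,0],"spin":1},
    {"grip":0.55,"xyz":[0,0,0],"spin":2},
    {"grip":0.55,"xyz":[0,0,0.0001],"spin":3}
  ]
}}

```text
t: 22.45
tcp_pos: [544.5, -9.0, 58.8]
eef_rot: [3.141, 0.001, 1.464]
force: [-2.4, -2.3, 6.9]
gripper_width: 58.6
```

```bash
python3 s2.py; python3 st.py
```

```text
tz 0.401 eff6 0.3061 yaw 83.88 q6 1.662
t 22.65 tz [0.401 0.269 0.18  0.177 0.165] 0.238 eff6 0.174 f [-1.9 -1.9  6.4] z 58.81 yaw 83.88 w 58.6 needle 190.75
```

>>> {"name": "step_arm", "arguments": {
  "plan": [
    {"grip":0.55,"xyz":[0,0,0],"spin":1},
    {"grip":0.55,"xyz":[0,0,0],"spin":2},
    {"grip":0.55,"xyz":[0,0,0.0001],"spin":3}
  ]
}}

```text
t: 23.0
tcp_pos: [544.4, -9.0, 58.7]
eef_rot: [3.141, 0.001, 1.412]
force: [-2.9, -2.9, 7.0]
gripper_width: 58.5
```

```bash
python3 s2.py; python3 st.py
```

```text
tz 0.482 eff6 0.3281 yaw 80.89 q6 1.714
t 23.2 tz [0.482 0.35  0.24  0.263 0.259] 0.319 eff6 0.265 f [-3.1 -2.3  5.7] z 58.74 yaw 80.9 w 58.9 needle 190.77
```

Contact: resting torque is now climbing 0.09 N m per 3°. I'll creep on more slowly.

>>> {"name": "step_arm", "arguments": {
  "plan": [
    {"grip":0.55,"xyz":[0,0,0],"spin":0.5},
    {"grip":0.55,"xyz":[0,0,0],"spin":1},
    {"grip":0.55,"xyz":[0,0,0],"spin":1.5},
    {"grip":0.55,"xyz":[0,0,0],"spin":2}
  ]
}}

```text
t: 23.65
tcp_pos: [544.4, -9.0, 58.7]
eef_rot: [3.141, 0.001, 1.377]
force: [-2.3, -2.4, 5.1]
gripper_width: 58.7
```

```bash
python3 s2.py; python3 st.py
```

```text
tz 0.494 eff6 0.4554 yaw 78.91 q6 1.748
t 23.85 tz [0.494 0.356 0.356 0.318 0.393] 0.384 eff6 0.335 f [-2.2 -3.5  5.7] z 58.71 yaw 78.91 w 58.7 needle 190.75
```

>>> {"name": "step_arm", "arguments": {
  "plan": [
    {"grip":0.55,"xyz":[0,0,0],"spin":0.5},
    {"grip":0.55,"xyz":[0,0,0],"spin":1},
    {"grip":0.55,"xyz":[0,0,0],"spin":1.5},
    {"grip":0.55,"xyz":[0,0,0],"spin":2}
  ]
}}

```text
t: 24.3
tcp_pos: [544.4, -9.0, 58.7]
eef_rot: [3.141, 0.001, 1.342]
force: [-1.7, -1.8, 6.0]
gripper_width: 58.7
```

```bash
python3 s2.py; python3 st.py
```

```text
tz 0.554 eff6 0.4821 yaw 76.92 q6 1.783
t 24.5 tz [0.554 0.376 0.439 0.38  0.378] 0.425 eff6 0.368 f [-1.9 -2.   6. ] z 58.65 yaw 76.92 w 58.6 needle 190.93
```

>>> {"name": "step_arm", "arguments": {
  "plan": [
    {"grip":0.55,"xyz":[0,0,0],"spin":0.4},
    {"grip":0.55,"xyz":[0,0,0],"spin":0.8},
    {"grip":0.55,"xyz":[0,0,0],"spin":1.2},
    {"grip":0.55,"xyz":[0,0,0],"spin":1.6},
    {"grip":0.55,"xyz":[0,0,0],"spin":2}
  ]
}}

```text
t: 25.05
tcp_pos: [544.4, -9.0, 58.6]
eef_rot: [3.141, 0.001, 1.307]
force: [-1.2, -1.6, 5.3]
gripper_width: 58.4
```

```bash
python3 s2.py; python3 st.py
```

```text
tz 0.428 eff6 0.3511 yaw 74.91 q6 1.818
t 25.25 tz [0.428 0.383 0.419 0.319 0.308] 0.371 eff6 0.334 f [-1.7 -1.9  5.7] z 58.64 yaw 74.91 w 58.7 needle 190.9
```

Torque fell instead of rising, so the pads probably slipped on the ring. I'll raise the grip force and creep again.

>>> {"name": "step_arm", "arguments": {
  "plan": [
    {"grip":0.5,"xyz":[0,0,0],"spin":0},
    {"grip":0.5,"xyz":[0,0,0],"spin":0},
    {"grip":0.5,"xyz":[0,0,0],"spin":0}
  ],
  "force": 80
}}

```text
t: 25.6
tcp_pos: [544.4, -9.0, 58.9]
eef_rot: [3.141, 0.001, 1.307]
force: [-2.2, -2.8, 7.9]
gripper_width: 57.8
```

```bash
python3 st.py
```

```text
t 25.8 tz [0.39  0.39  0.324 0.403 0.348] 0.371 eff6 0.357 f [-2.4 -2.3  7.8] z 58.94 yaw 74.91 w 57.4 needle 190.89
```

>>> {"name": "step_arm", "arguments": {
  "plan": [
    {"grip":0.5,"xyz":[0,0,0],"spin":0.4},
    {"grip":0.5,"xyz":[0,0,0],"spin":0.8},
    {"grip":0.5,"xyz":[0,0,0],"spin":1.2},
    {"grip":0.5,"xyz":[0,0,0],"spin":1.6},
    {"grip":0.5,"xyz":[0,0,0],"spin":2}
  ]
}}

```text
t: 26.35
tcp_pos: [544.4, -9.0, 58.9]
eef_rot: [3.141, 0.001, 1.273]
force: [-2.8, -3.0, 7.3]
gripper_width: 57.6
```

```bash
python3 s2.py; python3 st.py
```

```text
tz 0.195 eff6 0.1776 yaw 72.91 q6 1.853
t 26.55 tz [0.195 0.168 0.157 0.138 0.143] 0.16 eff6 0.132 f [-2.2 -2.3  7.3] z 58.87 yaw 72.87 w 57.8 needle 190.87
```

>>> {"name": "step_arm", "arguments": {
  "plan": [
    {"grip":0.5,"xyz":[0,0,0],"spin":0.4},
    {"grip":0.5,"xyz":[0,0,0],"spin":0.8},
    {"grip":0.5,"xyz":[0,0,0],"spin":1.2},
    {"grip":0.5,"xyz":[0,0,0],"spin":1.6},
    {"grip":0.5,"xyz":[0,0,0],"spin":2}
  ]
}}

```text
t: 27.1
tcp_pos: [544.4, -9.0, 58.9]
eef_rot: [3.141, 0.001, 1.238]
force: [-2.3, -2.9, 7.2]
gripper_width: 57.5
```

```bash
python3 s2.py; python3 st.py; python3 -c "
from h import *
crop(robot.read_camera('side'),230,120,80,106,7,'s8.png')"
```

```text
tz 0.314 eff6 0.2985 yaw 70.92 q6 1.888
t 27.3 tz [0.314 0.293 0.252 0.218 0.188] 0.253 eff6 0.231 f [-2.6 -1.6  7.1] z 58.86 yaw 70.9 w 57.5 needle 190.86
```

View pics/s8.png

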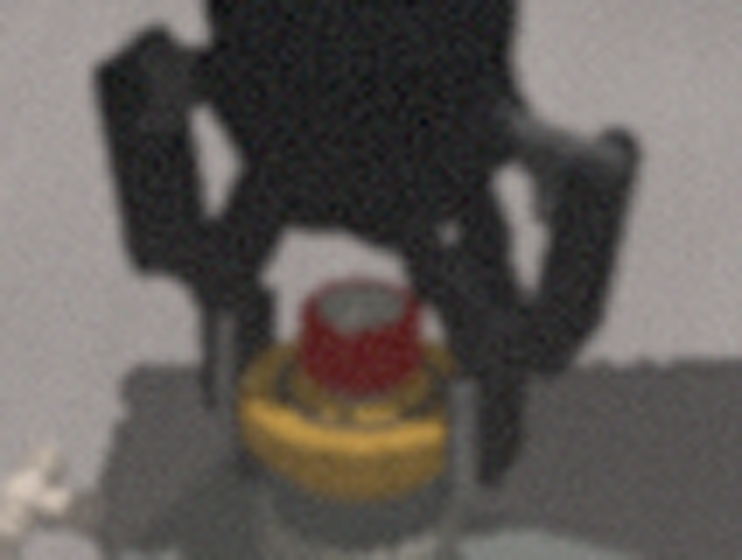

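>>> {"name": "step_arm", "arguments": {
  "plan": [
    {"grip":0.5,"xyz":[0,0,0],"spin":0.4},
    {"grip":0.5,"xyz":[0,0,0],"spin":0.8},
    {"grip":0.5,"xyz":[0,0,0],"spin":1.2},
    {"grip":0.5,"xyz":[0,0,0],"spin":1.6},
    {"grip":0.5,"xyz":[0,0,0],"spin":2}
  ]
}}

```text
t: 27.9
tcp_pos: [544.4, -9.0, 58.8]
eef_rot: [3.141, 0.001, 1.203]
force: [-2.8, -2.3, 6.6]
gripper_width: 57.1
```

```bash
python3 s2.py; python3 st.py
```

```text
tz 0.399 eff6 0.3165 yaw 68.9 q6 1.923
t 28.1 tz [0.399 0.316 0.278 0.234 0.322] 0.31 eff6 0.279 f [-3.1 -2.8  7.2] z 58.83 yaw 68.9 w 57.7 needle 190.81
```

>>> {"name": "step_arm", "arguments": {
  "plan": [
    {"grip":0.5,"xyz":[0,0,0],"spin":0.4},
    {"grip":0.5,"xyz":[0,0,0],"spin":0.8},
    {"grip":0.5,"xyz":[0,0,0],"spin":1.2},
    {"grip":0.5,"xyz":[0,0,0],"spin":1.6},
    {"grip":0.5,"xyz":[0,0,0],"spin":2}
  ]
}}

```text
t: 28.65
tcp_pos: [544.4, -9.0, 58.8]
eef_rot: [3.141, 0.001, 1.168]
force: [-2.7, -2.7, 6.8]
gripper_width: 57.9
```

```bash
python3 s2.py; python3 st.py
```

```text
tz 0.511 eff6 0.4523 yaw 66.92 q6 1.958
t 28.85 tz [0.511 0.405 0.359 0.407 0.419] 0.42 eff6 0.403 f [-2.2 -2.   6.7] z 58.77 yaw 66.92 w 58.0 needle 190.84
```

>>> {"name": "step_arm", "arguments": {
  "plan": [
    {"grip":0.5,"xyz":[0,0,0],"spin":0.4},
    {"grip":0.5,"xyz":[0,0,0],"spin":0.8},
    {"grip":0.5,"xyz":[0,0,0],"spin":1.2},
    {"grip":0.5,"xyz":[0,0,0],"spin":1.6},
    {"grip":0.5,"xyz":[0,0,0],"spin":2}
  ]
}}

```text
t: 29.4
tcp_pos: [544.4, -9.0, 58.8]
eef_rot: [3.141, 0.001, 1.133]
force: [-1.7, -3.2, 6.5]
gripper_width: 57.9
```

```bash
python3 s2.py; python3 st.py
```

```text
tz 0.636 eff6 0.552 yaw 64.93 q6 1.992
t 29.6 tz [0.636 0.527 0.428 0.476 0.491] 0.512 eff6 0.477 f [-2.4 -2.4  6.9] z 58.75 yaw 64.93 w 58.1 needle 190.79
```

>>> {"name": "step_arm", "arguments": {
  "plan": [
    {"grip":0.5,"xyz":[0,0,0],"spin":0.4},
    {"grip":0.5,"xyz":[0,0,0],"spin":0.8},
    {"grip":0.5,"xyz":[0,0,0],"spin":1.2},
    {"grip":0.5,"xyz":[0,0,0],"spin":1.5}
  ]
}}

```text
t: 30.05
tcp_pos: [544.4, -9.0, 58.7]
eef_rot: [3.141, 0.001, 1.107]
force: [-2.9, -3.0, 5.9]
gripper_width: 57.5
```

```bash
python3 s2.py; python3 st.py
```

```text
tz 0.506 eff6 0.5183 yaw 63.45 q6 2.018
t 30.25 tz [0.506 0.376 0.425 0.412 0.374] 0.419 eff6 0.383 f [-2.5 -2.3  6.5] z 58.73 yaw 63.42 w 57.8 needle 190.77
```

Torque dipped again, a likely small slip of the pads. I'll regrip harder and feel the torque from a clean start.

>>> {"name": "step_arm", "arguments": {
  "plan": [
    {"grip":0.8,"xyz":[0,0,0],"spin":0},
    {"grip":0.8,"xyz":[0,0,0],"spin":0},
    {"grip":0.8,"xyz":[0,0,0],"spin":0},
    {"grip":0.8,"xyz":[0,0,0],"spin":0}
  ]
}}

```text
t: 30.7
tcp_pos: [544.3, -8.5, 58.1]
eef_rot: [-3.141, -0.0, 1.104]
force: [-0.7, 0.0, 1.3]
gripper_width: 68.2
```

```bash
python3 st.py
```

```text
t 30.9 tz [ 0.024 -0.032  0.012  0.033  0.033] 0.014 eff6 -0.001 f [-0.5 -0.1  0.2] z 58.43 yaw 63.23 w 68.5 needle 190.79
```

>>> {"name": "step_arm", "arguments": {
  "plan": [
    {"grip":0.45,"xyz":[0,0,0],"spin":0},
    {"grip":0.45,"xyz":[0,0,0],"spin":0},
    {"grip":0.45,"xyz":[0,0,0],"spin":0},
    {"grip":0.45,"xyz":[0,0,0],"spin":0},
    {"grip":0.45,"xyz":[0,0,0],"spin":0}
  ],
  "force": 110
}}

```text
t: 31.45
tcp_pos: [544.6, -8.7, 59.4]
eef_rot: [3.141, -0.0, 1.103]
force: [-3.1, 0.4, 4.9]
gripper_width: 56.7
```

```bash
python3 st.py
```

```text
t 31.65 tz [-0.005  0.014 -0.005 -0.003 -0.024] -0.005 eff6 0.003 f [-1.9  0.5  5.2] z 59.43 yaw 63.22 w 57.3 needle 190.87
```

>>> {"name": "step_arm", "arguments": {
  "plan": [
    {"grip":0.45,"xyz":[0,0,0],"spin":0.4},
    {"grip":0.45,"xyz":[0,0,0],"spin":0.8},
    {"grip":0.45,"xyz":[0,0,0],"spin":1.2},
    {"grip":0.45,"xyz":[0,0,0],"spin":1.5}
  ]
}}

```text
t: 32.1
tcp_pos: [544.5, -8.7, 59.4]
eef_rot: [3.141, -0.0, 1.078]
force: [-1.3, -0.8, 5.1]
gripper_width: 57.0
```

```bash
python3 s2.py; python3 st.py
```

```text
tz 0.424 eff6 0.3586 yaw 61.77 q6 2.048
t 32.3 tz [0.424 0.361 0.312 0.328 0.311] 0.347 eff6 0.322 f [-1.7 -0.1  4.3] z 59.42 yaw 61.77 w 56.7 needle 190.82
```

>>> {"name": "step_arm", "arguments": {
  "plan": [
    {"grip":0.45,"xyz":[0,0,0],"spin":0.4},
    {"grip":0.45,"xyz":[0,0,0],"spin":0.8}
  ]
}}

```text
t: 32.55
tcp_pos: [544.6, -8.7, 59.4]
eef_rot: [3.141, -0.0, 1.065]
force: [-2.3, -1.0, 5.3]
gripper_width: 56.9
```

```bash
python3 s2.py; python3 st.py
```

```text
tz 0.579 eff6 0.572 yaw 61.01 q6 2.061
t 32.75 tz [0.579 0.502 0.539 0.456 0.46 ] 0.507 eff6 0.498 f [-2.7  0.2  4.7] z 59.4 yaw 61.0 w 57.1 needle 190.87
```

>>> {"name": "step_arm", "arguments": {
  "plan": [
    {"grip":0.45,"xyz":[0,0,0],"spin":0.4},
    {"grip":0.45,"xyz":[0,0,0],"spin":0.8}
  ]
}}

```text
t: 33.0
tcp_pos: [544.6, -8.7, 59.4]
eef_rot: [3.141, -0.0, 1.05]
force: [-2.8, -0.6, 5.2]
gripper_width: 56.8
```

```bash
python3 s2.py; python3 st.py
```

```text
tz 0.446 eff6 0.3828 yaw 60.17 q6 2.076
t 33.2 tz [0.446 0.337 0.331 0.312 0.313] 0.348 eff6 0.329 f [-1.5  0.7  4.8] z 59.4 yaw 60.17 w 57.4 needle 190.83
```

After regripping, the ring held with a linear wind-up to about 0.55 N m before anything gave. The highest torque I ever applied was about 0.64 N m. The ring is therefore nipped to roughly 0.55–0.6 N m, and I'll release and retreat.

>>> {"name": "step_arm", "arguments": {
  "plan": [
    {"grip":0.8,"xyz":[0,0,0],"spin":0},
    {"grip":1,"xyz":[0,0,0],"spin":0},
    {"grip":1,"xyz":[0,0,0],"spin":0},
    {"grip":1,"xyz":[0,0,0],"spin":0},
    {"grip":1,"xyz":[0,0,0],"spin":0},
    {"grip":1,"xyz":[0,0,0],"spin":0}
  ],
  "force": 30
}}

```text
t: 33.85
tcp_pos: [544.5, -8.7, 58.5]
eef_rot: [3.142, -0.0, 1.049]
force: [0.2, -0.2, -0.4]
gripper_width: 85.4
```

>>> {"name": "step_arm", "arguments": {
  "plan": [
    {"grip":1,"xyz":[0,0,-0.015],"spin":0},
    {"grip":1,"xyz":[0,0,-0.035],"spin":0},
    {"grip":1,"xyz":[0,0,-0.06],"spin":0},
    {"grip":1,"xyz":[0,0,-0.085],"spin":0},
    {"grip":1,"xyz":[0,0,-0.11],"spin":0},
    {"grip":1,"xyz":[0,0,-0.13],"spin":0},
    {"grip":1,"xyz":[0,0,-0.13],"spin":0}
  ]
}}

```text
t: 34.55
tcp_pos: [546.6, -8.8, 191.9]
eef_rot: [3.136, -0.003, 1.049]
force: [0.5, 0.3, 0.1]
gripper_width: 85.3
```

```bash
python3 needle.py;python3 -c "
from h import *
crop(robot.read_camera('side'),100,120,200,260,3,'s9.png');crop(robot.read_camera('top'),120,60,230,220,2.6,'t9.png')"
```

```text
34.55 [546.62675469  -8.7554386  191.88992329] [0.5156672  0.28993645 0.1409094 ] [-0.00385366  0.03446167 -0.01629304] yaw 60.114228822688915 85.27937030401637 q6 2.07638901726233
top 190.9 188.87 [171.1  169.35] 37.25 76.81
side 191.97 194.86 [218.2  235.07] 15.84 88.94
```

View pics/s9.png

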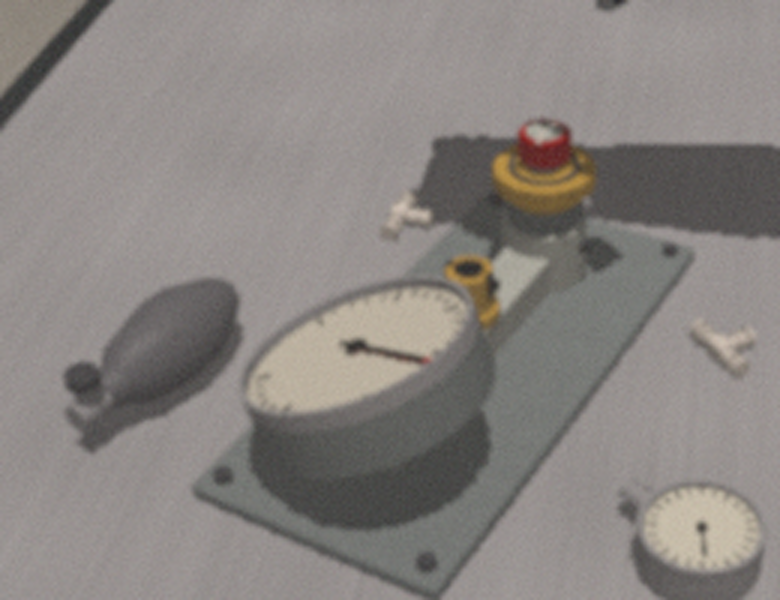

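View pics/t9.png

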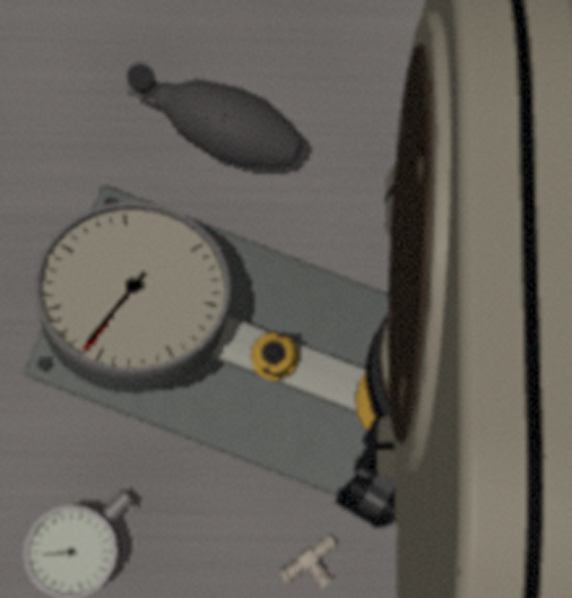

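```bash
python3 -c "
from h import *
o=robot.get_obs();print(o['t'],o['joint_vel'].round(3))
print(robot.close_job())"
```

```text
34.75 [-0.003  0.008 -0.005 -0.     0.002 -0.   ]
the job is handed in; nothing more can be done
None
```

The job is handed in at t ≈ 34.8 s of the 72 s allowed; the call gave no verdict.

- **Knob:** I turned it about 69° clockwise and let go. The needle then read 190.8° (top view) and 192.0° (side view). The red hand, measured before the needle covered it, read 190.0° and 191.8°. That puts the needle within about 1° of it, against the 4° allowed.
- **Ring:** I ran it about 145° clockwise before it met the flange, then nipped it up by feel. The highest torque I read was about 0.64 N m. After I let go and gripped it again, it held a steady rise to about 0.5–0.58 N m before anything gave. I put the tightness at about 0.5–0.6 N m; I did not measure the clamp force itself.
- **Disagreements:**
  - The torque dropped three times during tightening, twice at steady grip and once just after I raised it. I think the fingers slipped on the ring, so the tightness rests on the torque peaks and the regrip.
  - The free run was longer than the stated 2 rad (about 115°).
  - Once the needle covered it, the live reading of the red hand was unreliable, so I compared with the earlier one.
- **Last check:** After I let go and raised the arm clear, the needle had not moved (190.9° and 192.0°). In the pictures the gauge head, the pump bulb and both T-pieces (one of them hidden by the arm in the top view) look unmoved. I did not measure their positions.

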